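Set out the medicine tray for two beds

TASK

Set out the medicine tray for the round, everything upright in the middle of its printed ring: the white-capped tablet jar between the two beakers, the red-lidded specimen pot in front of the blue-lidded beaker and the green-capped bottle in front of the yellow-lidded beaker (in front means on the robot's side). Finish with the purple measuring cup standing, mouth up, centred on top of the tablet jar's cap. Do not shift the beakers, the roll of tape or the pen torch.

Things in the scene. Friction and masses are not known exactly. Their poses are not given: they have to be found in the camera images.
- jar_center (a point): Tablet jar, loose: upright cylinder 48 mm across and 62 mm tall, amber glass with a paper label and a flat white cap of the same width (top 16 mm). This point is its centre, 31 mm above its underside; z up along its axis.
- redpot_center (a point): Specimen pot, loose: upright milky cylinder 40 mm across with a red lid 42 mm across (top 16 mm), 66 mm tall in all. This point is its centre, 33 mm above its underside; z up.
- greenbottle_center (a point): Eye-wash bottle, loose: upright cylinder 38 mm across and 78 mm tall, milky with a green band and a green cap of the same width (top 24 mm). This point is its centre, 39 mm above its underside; z up.
- cup_center (a point): Purple measuring cup, loose: small open plastic cup standing mouth up, 40 mm across at the rim and 32 mm at the foot, 38 mm tall, wall 3 mm, 20 g. This point is its centre, 19 mm above its underside; z up.
- tray: White tray, fixed, 190 (x) by 280 (y) mm; floor 4 mm thick, rim 12 mm high; left or right of the robot, turned up to 0.25 rad. Origin: centre of its underside; x to its far side, away from the robot, y left, z up. Flat black rings 60 mm across on its floor: far row at x 48, y 95, 0, -95 mm (beakers on the outer two); near row at x -48, y 95 and -95 mm. Three rings are empty at first.
- bluebeaker_center (a point): Beaker with the blue lid, loose, 250 g: milky cylinder 50 mm across, lid 54 mm across, 74 mm tall, standing on an outer ring of the tray's far row, left or right. This point is its centre, 37 mm above its underside. It stays where it is.
- yellowbeaker_center (a point): Beaker with the yellow lid, as the blue one in size and mass, standing on the other outer ring of the tray's far row. This point is its centre, 37 mm above its underside. It stays where it is.
- tape: Bystander: white roll of tape lying flat on the trolley beyond the work, 64 mm across, 20 mm high, loose. Origin: centre of its underside.
- torch: Bystander: pen torch lying on the trolley beyond the work, 120 mm long along its y, 19 mm thick, loose. Origin: on its underside at mid-length.
Not all that is in view belongs to the job. There is more than one size of the part that bears jar_center; the job needs the larger.

How it is judged:
By the outcome, as a careful person would: the job done as asked, in the order asked, and still so for the second after the job is handed in, with the robot touching nothing.
It also fails if it takes over 106 s, if anything falls off the work surface, if the arm or the gripper's body presses on something with over 40 N, if the wrist force passes 120 N, or if a joint passes its speed limit or range.

ROBOT

A 6-joint arm with a two-finger parallel gripper is mounted at the origin on the work surface. World frame = base frame: x ahead of the robot, y to its left, z up, the work surface at z = 0. Lengths are in mm, angles in rad, forces in N, time in s.
With the tool pointing down it reaches from about 400 to 925 mm from the base axis. Payload 12.5 kg.
Tool frame: the origin (TCP) lies between the finger pads; the fingertips stand 11 mm ahead of it and the grasp point (between the pads) lies 8 mm behind it (env.tip_extent is the distance from the TCP to the fingertips, in mm); x points along the fingers, z is the direction in which the jaws open and shut, and the axes are right-handed (so a half turn about x gives the same grasp; the last joint's range is limited). The gripper opens to 95 mm and grips with 3 to 60 N. Pads are 20 mm wide; open, the fingers measure 119 mm over their backs; the gripper's body (75 mm by 180 mm) begins 59 mm behind the grasp point.
Start: joints at [-1.222, 0.491, 1.559, -0, 1.092, -0.106], TCP at [274.576, -561.477, 202.461] pointing down, gripper open.
Joint ranges: [-3.1, 3.1], [-0.84, 2.19], [0.05, 2.79], [-1.13, 4.28], [0.06, 2.93], [-2.69, 2.69]. Speed limits (rad/s): [2.22, 2.22, 2.79, 3.14, 3.14, 3.14].

INTERFACE

Orientations are given as [roll, pitch, yaw] about the fixed x, y, z axes, in that order (R = Rz(yaw) Ry(pitch) Rx(roll)).
In Python, from cell import status, imaging, env gives the robot as it stands. The module is installed in compiled form; this text tells all that it offers.
- The arm moves only by the tool apply_moves, never from a script. Its argument "increments" is a list of rows, each a list of 5 numbers: the closure, from 0 (fully open) to 1 (shut), then the shift along the tool's x, y, z in mm, then the turn about the tool's x in degrees. A call has 1 to 10 rows; each row shifts and turns the commanded pose from where the row before left it, along the tool's axes as they then stand; what a row does not reach is not made up. A row lasts 1/10 s, in which the tool goes at most 50 mm and 8.59 degrees, less where a joint would pass 70% of its speed; a pose out of reach is approached as far as the arm can. A call with a gripper value outside its range is refused whole. The fingers move at their own pace and stop on an object; the grip force is fixed at half the most. Time passes only in rows, so rows that do not move let the fingers close. It gives the time, the measured TCP pose, the force and the opening at its end, in the units of the state.
- status.state(): the state, without advancing time (a new reading comes with each control period).
- imaging.read_camera(name): name is "side" or "top" or "wrist"; returns a dict with "pixels" (400x640x3 uint8, red, green, blue), "fovy" (degrees; the focal length in pixels is half the picture's height over the tangent of half this angle, whatever the lens; pixels are square), "cx", "cy" (the principal point, pixels), "distortion" ([k1, k2, p1, p2, k3] as OpenCV has them; the pictures are not rectified), "R" (3x3) and "t" (3): a world point X has camera coordinates R X + t. Camera axes: x right, y down, z forward; pixel columns grow to the right and rows downward; lengths in mm; the calibration is good to about 2 mm. A picture is of the moment at which its call begins. There is no depth.
- env.job_done(): hands the job in, once; it reports no verdict.
The state is a dict: "t": time; "joints": joint angles; "qvel": joint speeds; "tau": joint torques, N m; "eef_pos": TCP position; "tcp_rot": TCP orientation; "ft_force": force on the tool from outside, world axes, zero at the start; "moment": the same for the moment, N m; "opening": opening from 0.0 (shut) to 1.0 (fully open).
Only numpy, scipy, OpenCV 4.12 (cv2) and the standard library are available. Lean on these libraries where they do the work, as an engineer would, in place of code of your own. Each camera call takes 0.05 s, during which the arm holds its last target. There are 200 camera calls.

## Working session

There is one attempt and no reset: what is moved stays moved. The work goes in short steps, Python scripts to look and compute and a tool call to move; the robot and the scene stay as the last step left them, time stands still between calls to the robot, and variables do not carry over. Pictures are saved under pics/ and viewed, about 12 in all and at most 16, crops included, and the job is handed in when it is done.

Besides the shell and the picture viewer there is one more tool, called by a JSON object that holds its "op" and its "data", one argument or row to a line. apply_moves: Moves the arm, as the interface text tells. Its arguments: {"type":"object","properties":{"increments":{"type":"array"}},"required":["increments"]}

```bash
mkdir -p pics; cat > h.py <<'E'
import numpy as np, cv2
from cell import status, imaging, env
def cam(n,save=None):
    c=imaging.read_camera(n); 
    f=200/np.tan(np.radians(c["fovy"])/2)
    c["K"]=np.array([[f,0,c["cx"]],[0,f,c["cy"]],[0,0,1.]]); c["D"]=np.array(c["distortion"],float)
    c["R"]=np.array(c["R"]);c["t"]=np.array(c["t"])
    if save: cv2.imwrite("pics/"+save,c["pixels"][:,:,::-1])
    return c
def px2w(c,uv,z):
    p=cv2.undistortPoints(np.array(uv,float).reshape(-1,1,2),c["K"],c["D"]).reshape(-1,2)
    d=np.c_[p,np.ones(len(p))]@c["R"]; o=-c["R"].T@c["t"]
    return o+d*((z-o[2])/d[:,2])[:,None]
def w2px(c,X):
    return cv2.projectPoints(np.array(X,float).reshape(-1,1,3),cv2.Rodrigues(c["R"])[0],c["t"],c["K"],c["D"])[0].reshape(-1,2)
E
python3 - <<'E'
from h import *
s=status.state();print({k:np.round(v,3) for k,v in s.items()})
for n in("top","side","wrist"):
    c=cam(n,n+"0.png");print(n,c["fovy"],-c["R"].T@c["t"],c["R"].round(2).tolist(),c["D"])
a=[cv2.imread(f"pics/{n}0.png") for n in("side","wrist")]
cv2.imwrite("pics/sw.png",cv2.resize(np.vstack(a),(480,600)))
E
```

```text
{'t': np.float64(0.0), 'joints': array([-1.222,  0.492,  1.559, -0.   ,  1.092, -0.106]), 'qvel': array([-0.001, -0.001, -0.001, -0.   ,  0.001, -0.001]), 'tau': array([ 3.0000e-03, -6.1263e+01, -2.5818e+01,  6.9000e-02,  4.8000e-02,
       -0.0000e+00]), 'eef_pos': array([ 274.45 , -561.204,  201.842]), 'tcp_rot': array([3.062, 1.57 , 1.946]), 'ft_force': array([0.952, 1.02 , 0.617]), 'moment': array([ 0.036, -0.006, -0.014]), 'opening': np.float64(1.002)}
top 43.08208305133785 [ 396.85474029   17.12412885 1129.7497163 ] [[-0.01, -1.0, 0.02], [-0.98, 0.01, -0.18], [0.18, -0.02, -0.98]] [-0.10371657  0.          0.          0.          0.        ]
side 56.792633521448465 [ 324.62015056 -535.19650998  411.3259875 ] [[0.91, -0.41, -0.01], [-0.21, -0.46, -0.86], [0.34, 0.79, -0.51]] [-0.05885301  0.          0.          0.          0.        ]
wrist 58.041963208839 [ 337.53927023 -529.48358688  384.55852246] [[0.44, -0.9, -0.0], [-0.87, -0.43, 0.25], [-0.22, -0.11, -0.97]] [-0.08002492  0.          0.          0.          0.        ]
```

View pics/top0.png

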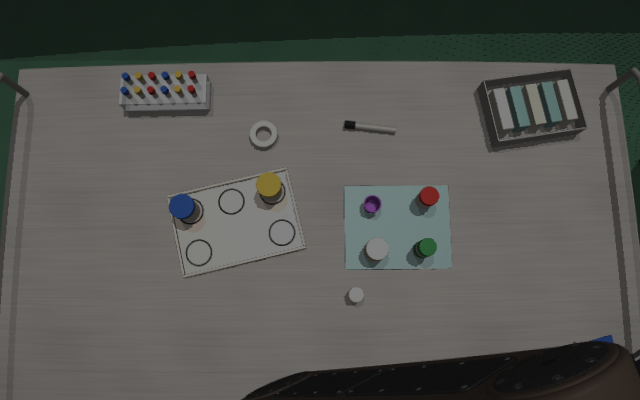

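View pics/sw.png

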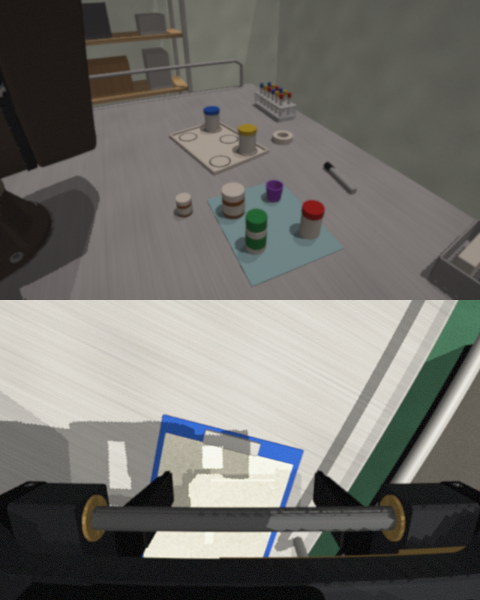

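The white-capped candidates are at (376,249), a larger jar standing on the mat, and (356,295), a small one. The job needs the larger, so (376,249). The crop below should confirm it.

```bash
cat >> h.py <<'E'
def hull(c,x,y,secs):
    a=np.linspace(0,2*np.pi,40,endpoint=False)
    P=np.vstack([np.c_[x+r*np.cos(a),y+r*np.sin(a),a*0+z] for r,z in secs])
    return cv2.convexHull(w2px(c,P).astype(np.float32))
def fit(c,mask,secs,near,win=40):
    # largest blob near a pixel; match centroid of the modelled silhouette
    m=np.zeros_like(mask);u,v=map(int,near);sl=np.s_[max(0,v-win):v+win,max(0,u-win):u+win];m[sl]=mask[sl]
    n,l,st,ce=cv2.connectedComponentsWithStats(m.astype(np.uint8))
    k=1+np.argmax(st[1:,4]);uv=ce[k];p=px2w(c,uv,secs[0][1])[0][:2]
    for _ in range(6):
        M=cv2.moments(hull(c,*p,secs));g=[M['m10']/M['m00'],M['m01']/M['m00']]
        p=p+(px2w(c,uv,secs[0][1])-px2w(c,g,secs[0][1]))[0][:2]
    return p,st[k,4],cv2.contourArea(hull(c,*p,secs))
def hsv(c): return cv2.cvtColor(cv2.GaussianBlur(c["pixels"],(3,3),0),cv2.COLOR_RGB2HSV).astype(int)
E
python3 - <<'E'
from h import *
c=cam("top");h=hsv(c);H,S,V=h[...,0],h[...,1],h[...,2]
col=lambda lo,hi,s=110:(H>=lo)&(H<=hi)&(S>s)&(V>40)
T=4
print("red",fit(c,((H<8)|(H>172))&(S>120)&(V>40),[(21,66),(21,50)],(429,197),25))
print("green",fit(c,col(45,80,140),[(19,78),(19,54)],(427,248),25))
print("purple",fit(c,col(125,165,80),[(20,38),(16,0)],(372,205),25))
print("jar",fit(c,(S<35)&(V>90),[(24,62),(24,46)],(376,249),22))
print("small",fit(c,(S<35)&(V>130),[(16,45),(16,35)],(356,295),14))
print("blue",fit(c,col(100,125),[(27,78),(27,62)],(182,207),25))
print("yel",fit(c,col(20,32),[(27,78),(27,62)],(268,184),25))
for k in [(199,252),(282,233),(231,201),(376,249),(356,295)]:print(k,S[k[1],k[0]],V[k[1],k[0]],px2w(c,k,4).round(1))
print(w2px(c,[[600,-150,0]]),px2w(c,[(170,195),(291,169),(304,243),(185,275)],12).round(1))
a=c["pixels"][160:310,160:460,::-1];cv2.imwrite("pics/crop1.png",cv2.resize(a,None,fx=2.66,fy=2.66,interpolation=cv2.INTER_CUBIC))
E
```

```text
red (array([ 602.38378787, -232.61336931]), np.int32(285), 325.01739848195575)Traceback (most recent call last):
  File "<stdin>", line 6, in <module>
  File "h.py", line 24, in fit
    k=1+np.argmax(st[1:,4]);uv=ce[k];p=px2w(c,uv,secs[0][1])[0][:2]
        ~~~~~~~~~^^^^^^^^^^
    return _wrapfunc(a, 'argmax', axis=axis, out=out, **kwds)
    return bound(*args, **kwds)
ValueError: attempt to get argmax of an empty sequence
```

```bash
python3 - <<'E'
from h import *
c=cam("top");h=hsv(c);H,S,V=h[...,0],h[...,1],h[...,2]
a=c["pixels"][160:310,160:460,::-1];cv2.imwrite("pics/crop1.png",cv2.resize(a,None,fx=2.66,fy=2.66,interpolation=cv2.INTER_CUBIC))
for k in [(427,248),(372,205),(376,249),(356,295),(182,207),(268,184),(400,225),(231,220),(350,310)]:print(k,h[k[1],k[0]])
def tr(n,*a):
    try: print(n,fit(c,*a))
    except Exception as e: print(n,e)
sat=S>60
tr("green",(H>45)&(H<78)&(S>130),[(19,78),(19,54)],(427,248),25)
tr("purple",(H>120)&(H<170)&(S>70),[(20,38),(16,0)],(372,205),25)
tr("jar",(S<40)&(V>90),[(24,62),(24,46)],(376,249),22)
tr("blue",(H>100)&(H<130)&(S>110),[(27,78),(27,62)],(182,207),25)
tr("yel",(H>15)&(H<35)&(S>110),[(27,78),(27,62)],(268,184),25)
print(px2w(c,[(199,252),(282,233),(231,201)],4).round(1))
E
```

```text
(427, 248) [ 66 136  90]
(372, 205) [142 128 120]
(376, 249) [120   2 130]
(356, 295) [ 30   2 129]
(182, 207) [110 175 105]
(268, 184) [ 24 157 128]
(400, 225) [ 87  38 128]
(231, 220) [ 30   4 129]
(350, 310) [ 15  14 106]
green (array([ 490.87194944, -220.83359577]), np.int32(187), 296.80216776323505)
purple (array([ 590.86006127, -111.05618479]), np.int32(244), 269.7616821252741)
jar (array([ 493.77318043, -115.65624485]), np.int32(1690), 420.3975718773436)
blue (array([583.79827142, 299.03537104]), np.int32(481), 548.3171668290161)
yel (array([628.23668317, 113.27376037]), np.int32(478), 530.8269334856886)
[[491.5 273.5   4. ]
 [532.1  88.5   4. ]
 [606.1 203.8   4. ]]
```

View pics/crop1.png

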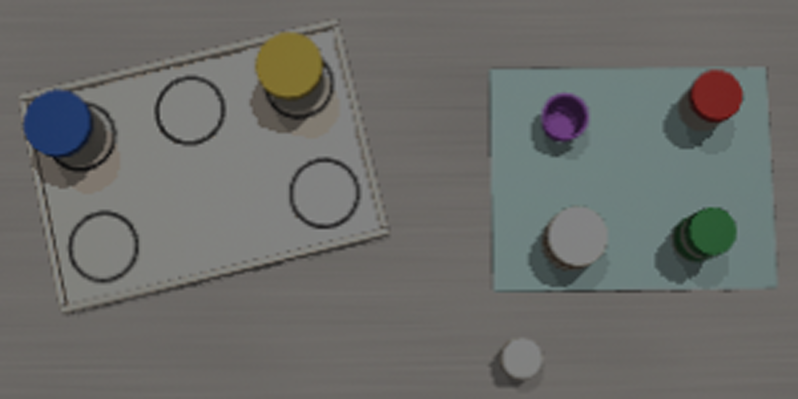

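The crop shows the large amber jar with its white cap at about (377,249) on the mat. The small white jar at (356,295) is about two thirds its width, so it is the decoy. The empty rings are at (199,252.5), (282,232.6) and (231.4,201.4). The blue beaker is on the left and the yellow one on the right.

```bash
cat >> h.py <<'E'
from scipy.spatial.transform import Rotation as Ro
def plan(x,y,z,jaw=None):
    """tool-frame shift (before turning) to world target; jaw = desired world angle (deg, mod 180) of the jaw axis"""
    s=status.state();p=np.array(s["eef_pos"]);M=Ro.from_euler("xyz",s["tcp_rot"]).as_matrix()
    d=M.T@(np.array([x,y,z])-p)
    ja=np.degrees(np.arctan2(M[1,2],M[0,2]));t=None
    if jaw is not None: # turn +a about tool x (down) lowers world heading
        t=(-(jaw-ja)+90)%180-90
    print("t %.2f pos %s op %.3f F %s jaw %.1f j6 %.2f| shift %s turn %s"%(s["t"],p.round(1),s["opening"],np.round(s["ft_force"],1),ja,s["joints"][5],d.round(1),t), "toolx",M[:,0].round(3))
E
python3 - <<'E'
from h import *
from scipy.optimize import least_squares
c=cam("top")
W=px2w(c,[(198.9,252.5),(281.8,232.6),(231.4,201.4)],4)[:,:2]
L=np.array([[-48,95],[-48,-95],[48,0]])
f=lambda q:(L@np.array([[np.cos(q[2]),np.sin(q[2])],[-np.sin(q[2]),np.cos(q[2])]])+q[:2]-W).ravel()
r=least_squares(f,[560,190,.2]);print(r.x,r.fun.round(2), W+r.fun.reshape(3,2))
print("jar",px2w(c,(376.9,249.1),62).round(1))
plan(494,-120,150,90)
E
```

```text
[5.58410445e+02 1.92092280e+02 2.27027793e-01] [-0.08  0.19  0.03 -0.18  0.05 -0.01] [[490.25929426 273.8505867 ]
 [533.02498493  88.72604564]
 [605.17874981 202.89624409]]
jar [[ 488.3 -115.5   62. ]]
t 0.30 pos [ 274.5 -561.4  202.2] op 1.001 F [ 0.1  0.  -0.2] jaw -63.9 j6 -0.11| shift [  52.4  391.  -300.1] turn 26.053612240031327 toolx [-0.  0. -1.]
```

```bash
python3 -c "
from h import *
plan(488,-116,200,13)"
```

```text
t 0.30 pos [ 274.5 -561.4  202.2] op 1.001 F [ 0.1  0.  -0.2] jaw -63.9 j6 -0.11| shift [   2.4  387.4 -306.4] turn -76.94638775996867 toolx [-0.  0. -1.]
```

{"op": "apply_moves", "data": {
  "increments": [
    [0,0,38.7,-30.6,0],
    [0,0,38.7,-30.6,0],
    [0,0,38.7,-30.6,0],
    [0,0,38.7,-30.6,0],
    [0,0,38.7,-30.6,0],
    [0,0,38.7,-30.6,0],
    [0,0,38.7,-30.6,0],
    [0,0,38.7,-30.6,0],
    [0,0,38.7,-30.6,0],
    [0,0,38.7,-30.6,0]
  ]
}}

```text
t: 1.3
eef_pos: [488.4, -114.6, 202.6]
tcp_rot: [0.622, 1.57, -0.494]
ft_force: [0.6, -1.6, -0.3]
opening: 0.999
```

{"op": "apply_moves", "data": {
  "increments": [
    [0,0,0,0,-8.55],
    [0,0,0,0,-8.55],
    [0,0,0,0,-8.55],
    [0,0,0,0,-8.55],
    [0,0,0,0,-8.55],
    [0,0,0,0,-8.55],
    [0,0,0,0,-8.55],
    [0,0,0,0,-8.55],
    [0,0,0,0,-8.55],
    [0,0,0,0,0]
  ]
}}

```text
t: 2.3
eef_pos: [487.8, -116.6, 202.5]
tcp_rot: [-1.301, 1.571, -1.072]
ft_force: [0.2, -0.3, 0.1]
opening: 1.002
```

```bash
python3 - <<'E'
from h import *
plan(488,-116,200,13)
c=cam("wrist","w1.png");print(c["pixels"].shape,-c["R"].T@c["t"])
print("proj jar top",w2px(c,[[488,-116,62],[590.9,-111,38],[602,-232,66],[490,-221,78]]))
E
```

```text
t 2.30 pos [ 487.8 -116.6  202.5] op 1.002 F [ 0.2 -0.3  0.1] jaw 13.1 j6 -0.60| shift [2.5 0.5 0.3] turn 0.13810171087968115 toolx [ 0. -0. -1.]
(400, 640, 3) [472.39884947 -47.40776288 385.07154585]
proj jar top [[323.87625696 186.30914808]
 [425.25016501 199.34846035]
 [407.34048337 321.030181  ]
 [300.8643462  295.67526117]]
```

View pics/w1.png

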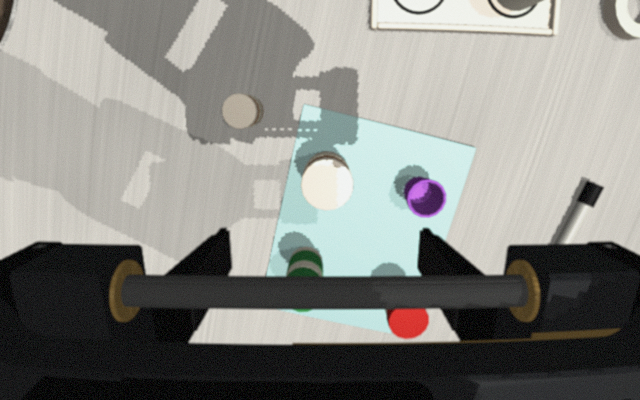

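The wrist view shows the jar cap at about (327,184), the cup at (426,198), and the small jar well clear at (243,111). All lie within a few pixels of where the top-camera measurements project.

```bash
python3 - <<'E'
from h import *
c=cam("wrist");h=hsv(c);H,S,V=h[...,0],h[...,1],h[...,2]
print("px", px2w(c,[(327.3,184)],62))
print("jar",fit(c,(S<60)&(V>170)&~((H>75)&(H<110)&(S>12)),[(24,62),(24,62.1)],(327,184),32))
print("cup",fit(c,(H>120)&(H<170)&(S>90),[(20,38),(16,0)],(426,198),32))
plan(490,-116,53,13)
E
```

```text
px [[ 490.59095647 -113.19137209   62.        ]]
jar (array([ 490.02765831, -114.17400692]), np.int32(2099), 2103.6804710906)
cup (array([ 592.16227133, -109.77142685]), np.int32(1241), 1395.1789031196386)
t 2.40 pos [ 487.8 -116.6  202.5] op 0.997 F [-0.1  0.8  0. ] jaw 12.7 j6 -0.59| shift [1.495e+02 1.000e-01 2.200e+00] turn -0.25071776256349665 toolx [ 0. -0. -1.]
```

{"op": "apply_moves", "data": {
  "increments": [
    [0,0,1.7,2.7,0],
    [0,40,0,0,0],
    [0,40,0,0,0],
    [0,40,0,0,0],
    [0,30,0,0,0],
    [0,20,0,0,0],
    [0,0,0,0,0]
  ]
}}

```text
t: 3.1
eef_pos: [489.1, -113.8, 30.3]
tcp_rot: [2.57, 1.567, 2.795]
ft_force: [-0.9, 0.2, 0.4]
opening: 1.002
```

{"op": "apply_moves", "data": {
  "increments": [
    [1,0,0,0,0],
    [1,0,0,0,0],
    [1,0,0,0,0],
    [1,0,0,0,0],
    [1,0,0,0,0],
    [1,0,0,0,0],
    [1,0,0,0,0],
    [1,0,0,0,0]
  ]
}}

```text
t: 3.9
eef_pos: [490.1, -114.3, 32.5]
tcp_rot: [-1.017, 1.571, -0.79]
ft_force: [-0.2, -0.2, 2.8]
opening: 0.496
```

{"op": "apply_moves", "data": {
  "increments": [
    [1,-20,0,0,0],
    [1,-35,0,0,0],
    [1,-40,0,0,0],
    [1,-35,0,0,0],
    [1,0,20,13,0],
    [1,0,40,26,0],
    [1,0,40,26,0],
    [1,0,40,26,0],
    [1,0,40,26,0],
    [1,0,40,26,0]
  ]
}}

```text
t: 4.9
eef_pos: [580.1, 134.2, 162.2]
tcp_rot: [-2.98, 1.57, -2.752]
ft_force: [0.2, -1.2, -1.2]
opening: 0.499
```

{"op": "apply_moves", "data": {
  "increments": [
    [1,0,40,26,0],
    [1,0,23,14.5,0],
    [1,0,0,0,0],
    [1,0,0,0,0]
  ]
}}

```text
t: 5.3
eef_pos: [604.7, 203.0, 161.7]
tcp_rot: [-2.939, 1.569, -2.711]
ft_force: [-0.0, -0.5, -2.4]
opening: 0.501
```

```bash
python3 - <<'E'
from h import *
plan(605.2,202.9,36.5,13)
c=cam("wrist","w2.png")
a=np.linspace(0,6.28,80);im=c["pixels"][:,:,::-1].copy()
T=np.array([558.4,192.1]);q=.227;Rm=np.array([[np.cos(q),-np.sin(q)],[np.sin(q),np.cos(q)]])
for l in([-48,95],[-48,-95],[48,0],[48,95],[48,-95]):
    o=T+Rm@l;print(l,o.round(1))
    for p in w2px(c,np.c_[o[0]+29*np.cos(a),o[1]+29*np.sin(a),a*0+4]):cv2.circle(im,tuple(map(int,p.round())),0,(0,0,255),-1)
cv2.imwrite("pics/w2.png",im)
E
```

```text
t 5.30 pos [604.7 203.  161.7] op 0.501 F [-0.  -0.5 -2.4] jaw 13.1 j6 -0.01| shift [125.2  -0.2   0.7] turn 0.07889703770564438 toolx [-0.001 -0.001 -1.   ]
[-48, 95] [490.3 273.9]
[-48, -95] [533.   88.7]
[48, 0] [605.2 202.9]
[48, 95] [583.8 295.5]
[48, -95] [626.5 110.3]
```

View pics/w2.png

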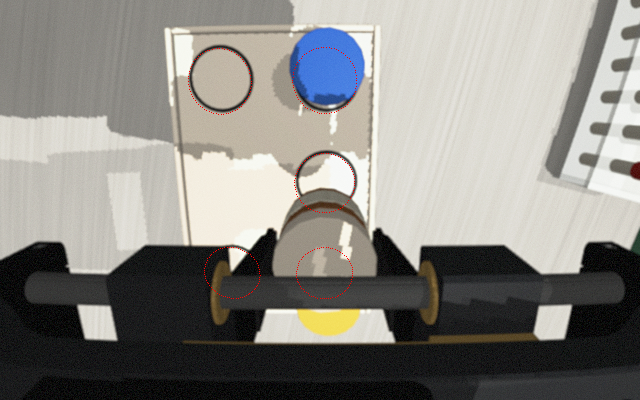

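The projected rings lie on the real ones within about 1 px, so the tray pose is good. Lowering the jar.

{"op": "apply_moves", "data": {
  "increments": [
    [1,35,0,0.5,0],
    [1,35,0,0,0],
    [1,30,0,0,0],
    [1,15,0,0,0],
    [1,7,0,0,0],
    [1,3.7,0,0,0],
    [1,0,0,0,0],
    [1,0,0,0,0]
  ]
}}

```text
t: 6.15
eef_pos: [606.2, 202.9, 37.9]
tcp_rot: [-0.071, 1.569, 0.156]
ft_force: [-0.8, -0.2, -0.9]
opening: 0.499
```

{"op": "apply_moves", "data": {
  "increments": [
    [0.38,0,0,0,0],
    [0.38,0,0,0,0],
    [0.38,0,0,0,0],
    [0.38,0,0,0,0],
    [0.38,-15,0,0,0],
    [0.38,-30,0,0,0],
    [0.38,-40,0,0,0],
    [0.38,-45,0,0,0],
    [0.38,-30,0,0,0]
  ]
}}

```text
t: 7.05
eef_pos: [606.1, 203.0, 201.1]
tcp_rot: [-0.023, 1.567, 0.204]
ft_force: [0.5, 0.1, -0.7]
opening: 0.619
```

```bash
python3 - <<'E'
from h import *
plan(602.4,-232.6,200,13)
c=cam("top","t2.png");h=hsv(c);H,S,V=h[...,0],h[...,1],h[...,2]
for n,lo,hi,s,uv in(("blue",100,130,110,(182,207)),("yel",15,35,110,(268,184))):
    print(n,fit(c,(H>lo)&(H<hi)&(S>s),[(27,78),(27,62)],uv,25))
E
```

```text
t 7.05 pos [606.1 203.  201.1] op 0.619 F [ 0.5  0.1 -0.7] jaw 13.0 j6 -0.01| shift [   0.8 -423.6 -101.7] turn 0.011826283634718493 toolx [ 0.004  0.001 -1.   ]Traceback (most recent call last):
  File "<stdin>", line 5, in <module>
  File "h.py", line 24, in fit
    k=1+np.argmax(st[1:,4]);uv=ce[k];p=px2w(c,uv,secs[0][1])[0][:2]
        ~~~~~~~~~^^^^^^^^^^
    return _wrapfunc(a, 'argmax', axis=axis, out=out, **kwds)
    return bound(*args, **kwds)
ValueError: attempt to get argmax of an empty sequence
```

{"op": "apply_moves", "data": {
  "increments": [
    [0,0,-30,-8,0],
    [0,0,-45,-11,0],
    [0,0,-45,-11,0],
    [0,0,-45,-11,0],
    [0,0,-45,-11,0],
    [0,0,-45,-11,0],
    [0,0,-45,-11,0],
    [0,0,-45,-11,0],
    [0,0,-45,-11,0],
    [0,0,-33.6,-5.7,0]
  ]
}}

```text
t: 8.1
eef_pos: [601.3, -235.5, 197.7]
tcp_rot: [-0.996, 1.57, -0.77]
ft_force: [0.3, 1.0, 0.4]
opening: 1.001
```

```bash
python3 - <<'E'
from h import *
c=cam("top","t2.png")
c=cam("wrist","w3.png");h=hsv(c);H,S,V=h[...,0],h[...,1],h[...,2]
near=w2px(c,[[602.4,-232.6,66]])[0];print(near)
p,a,b=fit(c,((H<8)|(H>172))&(S>110)&(V>40),[(21,66),(21,50)],near,45);print(p,a,b)
plan(*p,33,13)
E
python3 -c "
import cv2,numpy as np
a=cv2.imread('pics/t2.png')[150:300,150:450];b=cv2.imread('pics/w3.png')
cv2.imwrite('pics/c2.png',np.vstack([cv2.resize(a,(600,300)),cv2.resize(b,(480,300))[:, :600] if 0 else cv2.copyMakeBorder(cv2.resize(b,(480,300)),0,0,0,120,0)]))"
```

```text
[325.99993743 181.49676167]
[ 602.29780677 -230.15474665] 1660 1808.8665052794386
t 8.20 pos [ 601.6 -236.8  197.2] op 1.000 F [-0.2  0.6 -1. ] jaw 12.8 j6 -0.70| shift [164.2   6.5   2.1] turn -0.21698117736787026 toolx [ 0.001 -0.001 -1.   ]
```

View pics/c2.png

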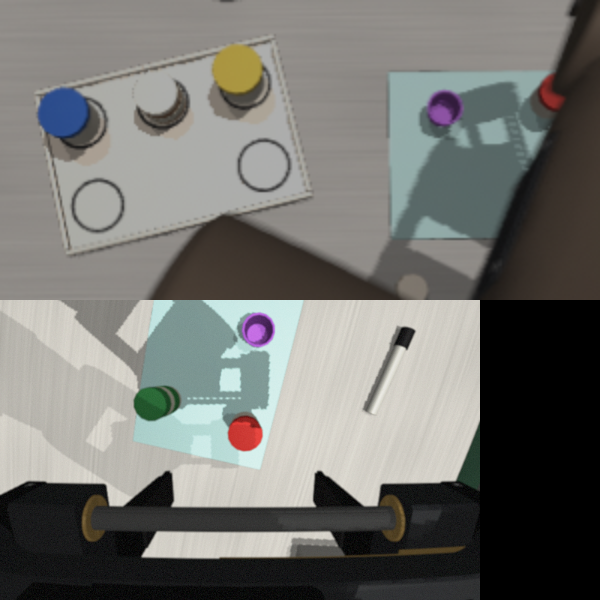

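Top view: the jar stands in the middle ring with the beakers undisturbed. Wrist view: the red pot is below the TCP.

{"op": "apply_moves", "data": {
  "increments": [
    [0,0,5.2,1.8,0],
    [0,40,0,0,0],
    [0,40,0,0,0],
    [0,40,0,0,0],
    [0,30,0,0,0],
    [0,17,0,0,0],
    [0,0,0,0,0]
  ]
}}

```text
t: 8.9
eef_pos: [601.6, -224.9, 27.9]
tcp_rot: [2.434, 1.567, 2.663]
ft_force: [-0.2, -0.1, 0.6]
opening: 1.002
```

{"op": "apply_moves", "data": {
  "increments": [
    [1,0,0,0,0],
    [1,0,0,0,0],
    [1,0,0,0,0],
    [1,0,0,0,0],
    [1,0,0,0,0],
    [1,0,0,0,0],
    [1,0,0,0,0],
    [1,0,0,0,0]
  ]
}}

```text
t: 9.7
eef_pos: [602.5, -227.4, 29.7]
tcp_rot: [-1.6, 1.571, -1.373]
ft_force: [-0.1, -0.3, 1.2]
opening: 0.431
```

```bash
python3 -c "
from h import *
plan(490.3,273.9,160,13)"
```

```text
t 9.70 pos [ 602.5 -227.4   29.7] op 0.431 F [-0.1 -0.3  1.2] jaw 13.0 j6 -0.69| shift [-130.3  513.6    3.5] turn 0.0012189125028072567 toolx [ 0. -0. -1.]
```

{"op": "apply_moves", "data": {
  "increments": [
    [1,-20,0,0,0],
    [1,-35,0,0,0],
    [1,-40,0,0,0],
    [1,-35,0,0,0],
    [1,0,25,0,0],
    [1,0,45,0.5,0],
    [1,0,45,0.5,0],
    [1,0,45,0.5,0],
    [1,0,45,0.5,0],
    [1,0,45,0.5,0]
  ]
}}

```text
t: 10.7
eef_pos: [548.0, 18.4, 159.8]
tcp_rot: [-0.72, 1.571, -0.493]
ft_force: [0.6, 0.5, 0.1]
opening: 0.437
```

{"op": "apply_moves", "data": {
  "increments": [
    [1,0,45,0.5,0],
    [1,0,45,0.5,0],
    [1,0,45,0,0],
    [1,0,45,0,0],
    [1,0,45,0,0],
    [1,0,25,0,0],
    [1,0,13.6,0,0],
    [1,0,0,0,0],
    [1,0,0,0,0],
    [1,0,0,0,0]
  ]
}}

```text
t: 11.7
eef_pos: [490.7, 272.7, 159.7]
tcp_rot: [-2.065, 1.57, -1.839]
ft_force: [0.3, 0.5, 0.0]
opening: 0.435
```

```bash
python3 - <<'E'
from h import *
plan(490.3,273.9,160,13)
c=cam("wrist","w4.png");h=hsv(c);H,S,V=h[...,0],h[...,1],h[...,2]
z=status.state()["eef_pos"][2]-29.7
m=((H<8)|(H>172))&(S>110)&(V>40)
p=px2w(c,[(0,0)],1)
near=w2px(c,[[490.3,273.9,z+66]])[0]
print(near,fit(c,m,[(21,z+66),(21,z+50)],near,80))
im=c["pixels"][:,:,::-1].copy()
for dy in(0,-3.6):
    M=Ro.from_euler("xyz",status.state()["tcp_rot"]).as_matrix();o=np.array(status.state()["eef_pos"])+M[:,1]*dy
    cv2.polylines(im,[hull(c,o[0],o[1],[(21,z+66),(21,z+50),(20,z+50),(20,z)]).astype(int)],True,(0,255,0) if dy else (255,0,0))
a=np.linspace(0,6.28,80)
for p in w2px(c,np.c_[490.3+29*np.cos(a),273.9+29*np.sin(a),a*0+4]):cv2.circle(im,tuple(map(int,p.round())),0,(0,0,255),-1)
cv2.imwrite("pics/w4.png",im)
E
```

```text
t 11.70 pos [490.7 272.7 159.7] op 0.435 F [0.3 0.5 0. ] jaw 12.9 j6 0.16| shift [-0.3  1.3 -0.1] turn -0.07033846351789919 toolx [-0. -0. -1.]
[322.39270565 269.68033901] (array([490.13029901, 277.96046889]), np.int32(3699), 7335.3229093153495)
```

View pics/w4.png

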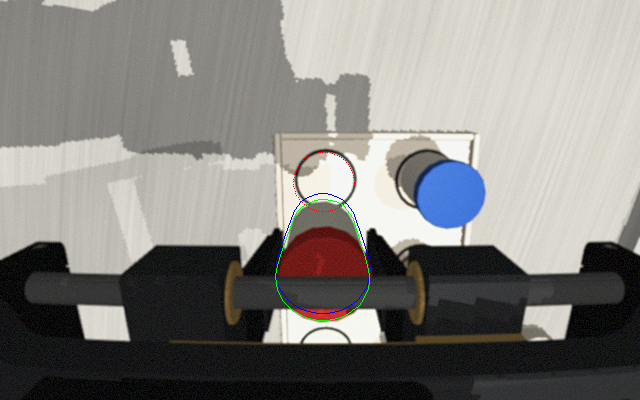

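The wrist view shows the pot sitting about 4 mm along −y in the grip, since the green outline fits better than the blue one. I'll correct for that while lowering.

{"op": "apply_moves", "data": {
  "increments": [
    [1,0,5.5,0.5,0],
    [1,35,0,0,0],
    [1,35,0,0,0],
    [1,30,0,0,0],
    [1,15,0,0,0],
    [1,7,0,0,0],
    [1,3.6,0,0,0],
    [1,0,0,0,0],
    [1,0,0,0,0]
  ]
}}

```text
t: 12.65
eef_pos: [490.0, 279.5, 34.9]
tcp_rot: [0.114, 1.569, 0.341]
ft_force: [-0.5, -0.7, -0.6]
opening: 0.436
```

{"op": "apply_moves", "data": {
  "increments": [
    [0.45,0,0,0,0],
    [0.45,0,0,0,0],
    [0.45,0,0,0,0],
    [0.45,0,0,0,0],
    [0.45,-15,0,0,0],
    [0.45,-30,0,0,0],
    [0.45,-40,0,0,0],
    [0.45,-45,0,0,0],
    [0.45,-40,0,0,0],
    [0.45,0,0,0,0]
  ]
}}

```text
t: 13.65
eef_pos: [491.2, 280.2, 209.3]
tcp_rot: [0.167, 1.562, 0.394]
ft_force: [0.2, 0.7, -0.6]
opening: 0.552
```

```bash
python3 -c "
from h import *
plan(490.5,-221,210,13)"
```

```text
t 13.65 pos [491.2 280.2 209.3] op 0.552 F [ 0.2  0.7 -0.6] jaw 13.0 j6 0.17| shift [  -2.3 -488.2 -113.6] turn 0.0148789197004362 toolx [ 0.008  0.003 -1.   ]
```

{"op": "apply_moves", "data": {
  "increments": [
    [0,0,-25,-6,0],
    [0,0,-46,-10.7,0],
    [0,0,-46,-10.7,0],
    [0,0,-46,-10.7,0],
    [0,0,-46,-10.7,0],
    [0,0,-46,-10.7,0],
    [0,0,-46,-10.7,0],
    [0,0,-46,-10.7,0],
    [0,0,-46,-10.7,0],
    [0,0,-46,-10.7,0]
  ]
}}

```text
t: 14.65
eef_pos: [488.1, -173.2, 203.5]
tcp_rot: [2.458, 1.57, 2.684]
ft_force: [1.5, 0.3, -0.6]
opening: 1.0
```

{"op": "apply_moves", "data": {
  "increments": [
    [0,0,-35,-8,0],
    [0,0,-14,-3,0],
    [0,0,0,0,0],
    [0,0,0,0,0],
    [0,0,0,0,0]
  ]
}}

```text
t: 15.15
eef_pos: [489.0, -220.2, 204.0]
tcp_rot: [2.137, 1.57, 2.366]
ft_force: [0.2, 0.5, 0.2]
opening: 1.003
```

```bash
python3 - <<'E'
from h import *
c=cam("wrist","w5.png");h=hsv(c);H,S,V=h[...,0],h[...,1],h[...,2]
near=w2px(c,[[490.5,-221,78]])[0];print(near)
m=(H>45)&(H<80)&(S>100)
p,a,b=fit(c,m,[(19,78),(19,54)],near,45);print(p,a,b)
im=c["pixels"][:,:,::-1].copy()
cv2.polylines(im,[hull(c,*p,[(19,78),(19,54)]).astype(int)],True,(255,0,255))
cv2.imwrite("pics/w5.png",im)
plan(*p,38,13)
c=cam("top","t3.png")
E
```

```text
[324.9727359  191.72363401]
[ 490.93953209 -218.80578036] 1416 1578.856600283878
t 15.20 pos [ 489.1 -220.2  204.2] op 1.001 F [-0.6 -0.1  0.1] jaw 13.1 j6 -0.77| shift [166.2   0.9   2.2] turn 0.09963094051757082 toolx [-0.  0. -1.]
```

View pics/w5.png

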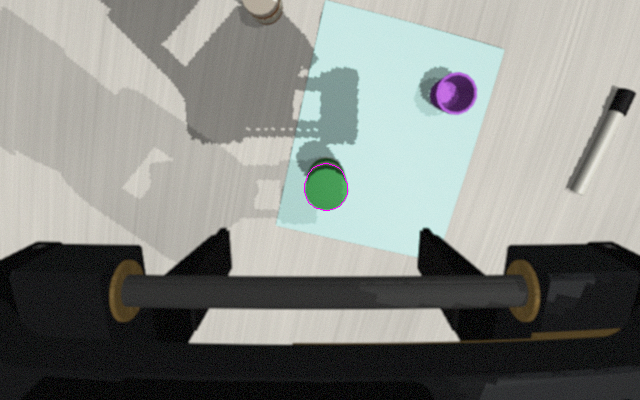

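The green bottle's outline fits well at (326,188). Grasping it.

{"op": "apply_moves", "data": {
  "increments": [
    [0,0,0,2,0],
    [0,40,0,0,0],
    [0,40,0,0,0],
    [0,40,0,0,0],
    [0,30,0,0,0],
    [0,16,0,0,0],
    [0,0,0,0,0]
  ]
}}

```text
t: 15.95
eef_pos: [490.3, -220.2, 36.2]
tcp_rot: [2.381, 1.567, 2.609]
ft_force: [-0.3, 0.6, 0.3]
opening: 0.998
```

{"op": "apply_moves", "data": {
  "increments": [
    [1,0,0,0,0],
    [1,0,0,0,0],
    [1,0,0,0,0],
    [1,0,0,0,0],
    [1,0,0,0,0],
    [1,0,0,0,0],
    [1,0,0,0,0],
    [1,0,0,0,0]
  ]
}}

```text
t: 16.75
eef_pos: [491.0, -221.2, 38.2]
tcp_rot: [-1.226, 1.571, -0.999]
ft_force: [0.7, -0.1, 0.8]
opening: 0.399
```

```bash
python3 -c "
from h import *
plan(533,88.7,168,13)"
```

```text
t 16.75 pos [ 491.  -221.2   38.2] op 0.399 F [ 0.7 -0.1  0.8] jaw 13.0 j6 -0.77| shift [-129.9  292.5  110.7] turn 0.0041837648983289455 toolx [ 0. -0. -1.]
```

{"op": "apply_moves", "data": {
  "increments": [
    [1,-20,0,0,0],
    [1,-35,0,0,0],
    [1,-40,0,0,0],
    [1,-35,0,0,0],
    [1,0,20,8,0],
    [1,0,42,16,0],
    [1,0,42,16,0],
    [1,0,42,16,0],
    [1,0,42,16,0],
    [1,0,42,16,0]
  ]
}}

```text
t: 17.75
eef_pos: [524.8, 24.5, 168.1]
tcp_rot: [-2.791, 1.571, -2.564]
ft_force: [1.5, -0.3, -1.8]
opening: 0.398
```

{"op": "apply_moves", "data": {
  "increments": [
    [1,0,40,15,0],
    [1,0,22.5,7.7,0],
    [1,0,0,0,0],
    [1,0,0,0,0],
    [1,0,0,0,0]
  ]
}}

```text
t: 18.25
eef_pos: [532.8, 87.9, 168.0]
tcp_rot: [-2.709, 1.57, -2.483]
ft_force: [-0.8, -0.6, -1.8]
opening: 0.392
```

```bash
python3 - <<'E'
from h import *
plan(533,88.7,42,13)
c=cam("wrist","w6.png");s=status.state()
z=s["eef_pos"][2]-38.1
im=c["pixels"][:,:,::-1].copy();M=Ro.from_euler("xyz",s["tcp_rot"]).as_matrix()
for dy,k in((0,(255,0,0)),(-3,(0,255,0))):
    o=np.array(s["eef_pos"])+M[:,1]*dy
    cv2.polylines(im,[hull(c,o[0],o[1],[(19,z+78),(19,z)]).astype(int)],True,k)
a=np.linspace(0,6.28,80)
for p in w2px(c,np.c_[533+29*np.cos(a),88.7+29*np.sin(a),a*0+4]):cv2.circle(im,tuple(map(int,p.round())),0,(0,0,255),-1)
cv2.imwrite("pics/w6.png",im)
E
```

```text
t 18.25 pos [532.8  87.9 168. ] op 0.392 F [-0.8 -0.6 -1.8] jaw 13.0 j6 -0.18| shift [126.    0.8   0.4] turn -0.03635789422227731 toolx [-0. -0. -1.]
```

View pics/w6.png

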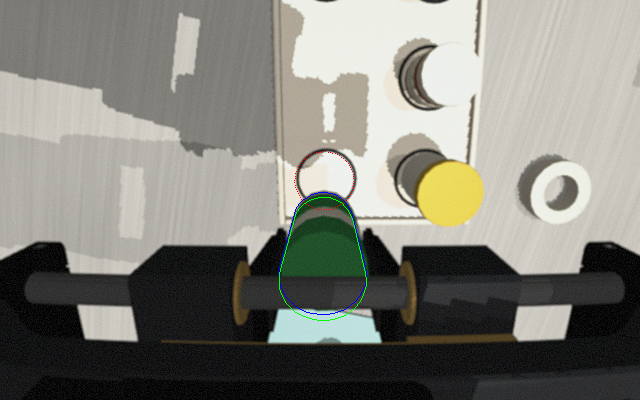

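The bottle is centred in the grip. The drawn ring is about 1.5 px left of the real one, which I include in the correction.

{"op": "apply_moves", "data": {
  "increments": [
    [1,0,1,0.9,0],
    [1,35,0,0,0],
    [1,35,0,0,0],
    [1,30,0,0,0],
    [1,15,0,0,0],
    [1,7,0,0,0],
    [1,3.6,0,0,0],
    [1,0,0,0,0],
    [1,0,0,0,0]
  ]
}}

```text
t: 19.2
eef_pos: [534.1, 89.8, 43.3]
tcp_rot: [-0.246, 1.569, -0.019]
ft_force: [0.3, 0.2, -0.4]
opening: 0.393
```

{"op": "apply_moves", "data": {
  "increments": [
    [0.48,0,0,0,0],
    [0.48,0,0,0,0],
    [0.48,0,0,0,0],
    [0.48,0,0,0,0],
    [0.48,-15,0,0,0],
    [0.48,-30,0,0,0],
    [0.48,-40,0,0,0],
    [0.48,-45,0,0,0],
    [0.48,-40,0,0,0],
    [0.48,0,0,0,0]
  ]
}}

```text
t: 20.2
eef_pos: [535.5, 90.1, 217.6]
tcp_rot: [-0.19, 1.562, 0.037]
ft_force: [0.1, 0.7, -0.3]
opening: 0.52
```

```bash
python3 -c "
from h import *
plan(591.5,-110.5,180,13)"
```

```text
t 20.20 pos [535.5  90.1 217.6] op 0.520 F [ 0.1  0.7 -0.3] jaw 13.0 j6 -0.18| shift [  38.  -208.     9.1] turn 0.017642764092045127 toolx [ 0.009  0.    -1.   ]
```

{"op": "apply_moves", "data": {
  "increments": [
    [0,0,-25,1,0],
    [0,0,-45,2,0],
    [0,0,-45,2,0],
    [0,5,-45,2,0],
    [0,20,-33,1,0],
    [0,10,-15,1,0],
    [0,0,0,0,0],
    [0,0,0,0,0],
    [0,0,0,0,0]
  ]
}}

```text
t: 21.1
eef_pos: [589.2, -109.3, 178.2]
tcp_rot: [-0.399, 1.57, -0.17]
ft_force: [-0.9, -0.5, 0.0]
opening: 1.002
```

```bash
python3 - <<'E'
from h import *
c=cam("wrist","w7.png");h=hsv(c);H,S,V=h[...,0],h[...,1],h[...,2]
near=w2px(c,[[591.5,-110.5,38]])[0];print(near)
m=(H>120)&(H<170)&(S>70)
p,a,b=fit(c,m,[(20,38),(16,0)],near,40);print(p,a,b)
im=c["pixels"][:,:,::-1].copy()
cv2.polylines(im,[hull(c,*p,[(20,38),(20,37.9)]).astype(int)],True,(0,255,0))
cv2.imwrite("pics/w7.png",im[60:300,200:460])
plan(*p,14,13)
t=cam("top","t4.png");cv2.imwrite("pics/t4.png",cv2.resize(t["pixels"][150:300,150:450,::-1],None,fx=2.6,fy=2.6,interpolation=cv2.INTER_CUBIC))
a=cv2.resize(im[100:260,220:430],(420,320));b=cv2.resize(cv2.imread("pics/t4.png"),(500,250));cv2.imwrite("pics/c7.png",np.vstack([cv2.copyMakeBorder(a,0,0,0,80,0),b]))
E
```

```text
[325.57555157 188.71240451]
[ 590.95392812 -109.53708064] 1409 1491.0022178681102
t 21.15 pos [ 589.3 -109.3  178.3] op 1.001 F [-0.8  0.3  0.2] jaw 13.1 j6 -0.52| shift [164.3  -0.5   1.4] turn 0.09787247187935577 toolx [ 0.001 -0.    -1.   ]
```

View pics/c7.png

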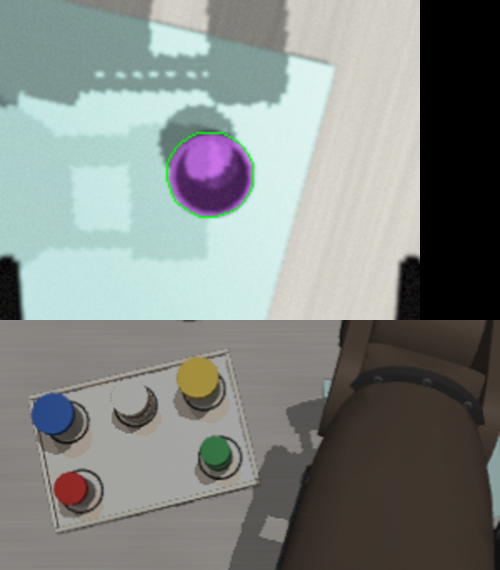

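The cup rim fits at the drawn circle, and in the top view all three containers stand in their rings.

{"op": "apply_moves", "data": {
  "increments": [
    [0,0,-1,1.4,0],
    [0,40,0,0,0],
    [0,40,0,0,0],
    [0,40,0,0,0],
    [0,24,0,0,0],
    [0,10,0,0,0],
    [0,5,0,0,0],
    [0,0,0,0,0]
  ]
}}

```text
t: 22.0
eef_pos: [591.2, -111.3, 19.1]
tcp_rot: [-0.585, 1.57, -0.358]
ft_force: [-0.4, 0.0, 0.0]
opening: 1.0
```

{"op": "apply_moves", "data": {
  "increments": [
    [1,0,0,0,0],
    [1,0,0,0,0],
    [1,0,0,0,0],
    [1,0,0,0,0],
    [1,0,0,0,0],
    [1,0,0,0,0],
    [1,0,0,0,0],
    [1,0,0,0,0],
    [1,0,0,0,0]
  ]
}}

```text
t: 22.9
eef_pos: [590.8, -111.4, 18.5]
tcp_rot: [-1.454, 1.571, -1.227]
ft_force: [0.2, -0.9, 0.5]
opening: 0.404
```

```bash
python3 -c "
from h import *
plan(605.5,202.9,169,13)"
```

```text
t 22.90 pos [ 590.8 -111.4   18.5] op 0.404 F [ 0.2 -0.9  0.5] jaw 13.0 j6 -0.52| shift [-150.5  302.9   85.1] turn 0.00887047239069716 toolx [ 0. -0. -1.]
```

{"op": "apply_moves", "data": {
  "increments": [
    [1,-15,0,0,0],
    [1,-35,0,0,0],
    [1,-40,0,0,0],
    [1,-40,0,0,0],
    [1,-20,20,5,0],
    [1,0,42,12,0],
    [1,0,42,12,0],
    [1,0,42,12,0],
    [1,0,42,12,0],
    [1,0,42,12,0]
  ]
}}

```text
t: 23.9
eef_pos: [602.1, 129.1, 169.8]
tcp_rot: [-0.211, 1.57, 0.016]
ft_force: [1.1, -0.7, 0.4]
opening: 0.402
```

{"op": "apply_moves", "data": {
  "increments": [
    [1,0,40,12,0],
    [1,0,22,5,0],
    [1,0,10.9,3.1,0],
    [1,0,0,0,0],
    [1,0,0,0,0],
    [1,0,0,0,0]
  ]
}}

```text
t: 24.5
eef_pos: [605.7, 201.5, 168.7]
tcp_rot: [-1.548, 1.571, -1.322]
ft_force: [0.2, -0.0, -0.7]
opening: 0.402
```

```bash
python3 - <<'E'
from h import *
plan(605.5,202.9,84,13)
c=cam("wrist","w8.png");s=status.state()
z=s["eef_pos"][2]-18.5
im=c["pixels"][:,:,::-1].copy();o=s["eef_pos"]
cv2.polylines(im,[hull(c,o[0],o[1],[(20,z+38),(16,z)]).astype(int)],True,(255,0,0))
cv2.polylines(im,[hull(c,605.5,202.9,[(24,66),(24,65.9)]).astype(int)],True,(0,255,0))
cv2.imwrite("pics/w8.png",im)
E
```

```text
t 24.50 pos [605.7 201.5 168.7] op 0.402 F [ 0.2 -0.  -0.7] jaw 12.9 j6 -0.01| shift [84.7  1.4  0.1] turn -0.07371885607993534 toolx [ 0. -0. -1.]
```

View pics/w8.png

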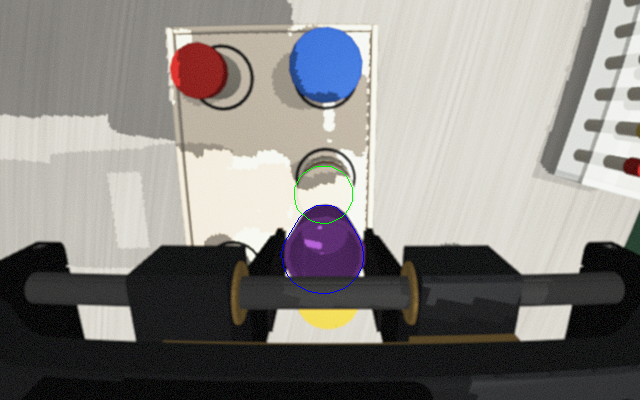

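```bash
python3 - <<'E'
from h import *
c=cam("wrist");g=c["pixels"][140:230,270:380,::-1].copy()
l=np.clip((g.astype(float)-150)*255/105,0,255).astype(np.uint8)
l=cv2.resize(l,None,fx=6,fy=6,interpolation=cv2.INTER_CUBIC)
H=hull(c,605.5,202.9,[(24,66),(24,65.9)]).reshape(-1,2)
for p in H: cv2.circle(l,tuple(((p-[270,140]+.5)*6).astype(int)),1,(0,180,0),-1)
cv2.imwrite("pics/w9.png",l)
E
```

```text
(no output)
```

View pics/w9.png

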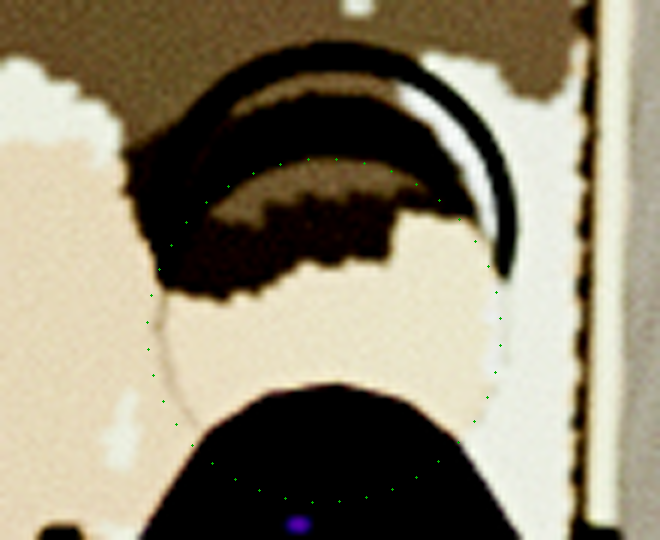

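The contrast crop shows the jar cap centred at about the predicted circle, within 1 px sideways and at the top edge. The cup is centred in the grip, so I lower it.

{"op": "apply_moves", "data": {
  "increments": [
    [1,0,1.4,0,0],
    [1,30,0,0,0],
    [1,25,0,0,0],
    [1,15,0,0,0],
    [1,8,0,0,0],
    [1,3,0,0,0],
    [1,1.5,0,0,0],
    [1,0.8,0,0,0],
    [1,0,0,0,0],
    [1,0,0,0,0]
  ]
}}

```text
t: 25.6
eef_pos: [605.4, 204.3, 85.8]
tcp_rot: [-0.099, 1.57, 0.128]
ft_force: [-0.7, 0.3, -0.7]
opening: 0.405
```

```bash
python3 - <<'E'
from h import *
plan(605.5,202.9,84.5,13)
s=cam("side","s9.png");cv2.imwrite("pics/s9.png",cv2.resize(s["pixels"][120:240,200:400,::-1],None,fx=4,fy=4,interpolation=cv2.INTER_CUBIC))
E
```

```text
t 25.60 pos [605.4 204.3  85.8] op 0.405 F [-0.7  0.3 -0.7] jaw 13.0 j6 -0.00| shift [ 1.3 -1.4 -0.2] turn 0.005914526487330818 toolx [ 0.001  0.    -1.   ]
```

View pics/s9.png

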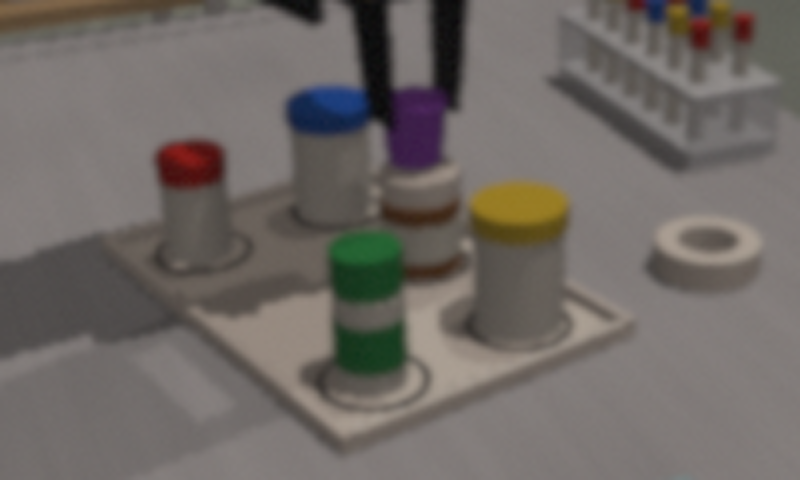

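{"op": "apply_moves", "data": {
  "increments": [
    [1,0.5,-1,0,0],
    [1,0.5,0,0,0],
    [1,0,0,0,0],
    [1,0,0,0,0]
  ]
}}

```text
t: 26.05
eef_pos: [605.4, 203.3, 84.2]
tcp_rot: [-2.312, 1.571, -2.085]
ft_force: [0.3, 0.6, 0.1]
opening: 0.405
```

{"op": "apply_moves", "data": {
  "increments": [
    [0.55,0,0,0,0],
    [0.5,0,0,0,0],
    [0.48,0,0,0,0],
    [0.48,0,0,0,0],
    [0.48,-5,0,0,0],
    [0.48,-20,0,0,0],
    [0.48,-40,0,0,0],
    [0.48,-40,0,0,0],
    [0.48,-30,0,0,0],
    [0.3,0,0,0,0]
  ]
}}

```text
t: 27.05
eef_pos: [606.9, 203.7, 224.2]
tcp_rot: [-0.014, 1.563, 0.213]
ft_force: [-0.1, -0.7, -0.4]
opening: 0.564
```

{"op": "apply_moves", "data": {
  "increments": [
    [0,0,-25,0,0],
    [0,0,-40,-10,0],
    [0,0,-45,-10,0],
    [0,0,-45,-10,0],
    [0,0,-45,-10,0],
    [0,0,-45,-10,0],
    [0,0,-45,-10,0],
    [0,0,-45,-10,0],
    [0,0,-20,0,0],
    [0,0,0,0,0]
  ]
}}

```text
t: 28.05
eef_pos: [617.1, -160.7, 218.4]
tcp_rot: [2.883, 1.57, 3.107]
ft_force: [-0.4, 1.2, 0.1]
opening: 0.995
```

```bash
python3 - <<'E'
from h import *
plan(605,203,200)
c=cam("top");h=hsv(c);H,S,V=h[...,0],h[...,1],h[...,2]
T=np.array([558.4,192.1]);q=.227;Rm=np.array([[np.cos(q),-np.sin(q)],[np.sin(q),np.cos(q)]])
g=lambda l:T+Rm@np.array(l)
def f(n,m,secs,tgt):
    uv=w2px(c,[[*tgt,secs[0][1]]])[0]
    try:p,a,b=fit(c,m,secs,uv,18);print(n,p.round(1),a,round(b),"err tray",(Rm.T@(p-tgt)).round(1));return p
    except Exception as e:print(n,e)
im=cv2.resize(c["pixels"][150:290,160:320,::-1],None,fx=4.5,fy=4.5,interpolation=cv2.INTER_CUBIC)
im=np.clip(im.astype(float)*1.6,0,255).astype(np.uint8)
for n,m,s,l in(("red",((H<8)|(H>172))&(S>110),[(21,70),(21,54)],[-48,95]),("green",(H>45)&(H<80)&(S>100),[(19,82),(19,58)],[-48,-95]),
 ("cup",(H>120)&(H<170)&(S>70),[(20,104),(16,66)],[48,0]),("blue",(H>100)&(H<130)&(S>110),[(27,78),(27,62)],[48,95]),("yel",(H>15)&(H<35)&(S>110),[(27,78),(27,62)],[48,-95])):
    t=g(l);f(n,m,s,t)
    cv2.polylines(im,[(((hull(c,*t,s).reshape(-1,2))-[160,150]+.5)*4.5).astype(int)],True,(255,0,255))
t=g([48,0]);cv2.polylines(im,[(((hull(c,*t,[(24,66),(24,65.9)]).reshape(-1,2))-[160,150]+.5)*4.5).astype(int)],True,(255,255,0))
cv2.imwrite("pics/t9.png",im)
E
```

```text
t 28.05 pos [ 617.1 -160.7  218.4] op 0.995 F [-0.4  1.2  0.1] jaw 12.8 j6 -0.58| shift [ 18.5 357.3  68.9] turn None toolx [-0.001  0.    -1.   ]
red [489.4 274.7] 314 344 err tray [-0.7  1. ]
green [533.2  91. ] 234 283 err tray [0.7 2.2]
cup [605.5 203.9] 283 318 err tray [0.5 0.9]
blue [583.8 299. ] 480 548 err tray [0.8 3.4]
yel [628.3 113.3] 476 531 err tray [2.4 2.5]
```

View pics/t9.png

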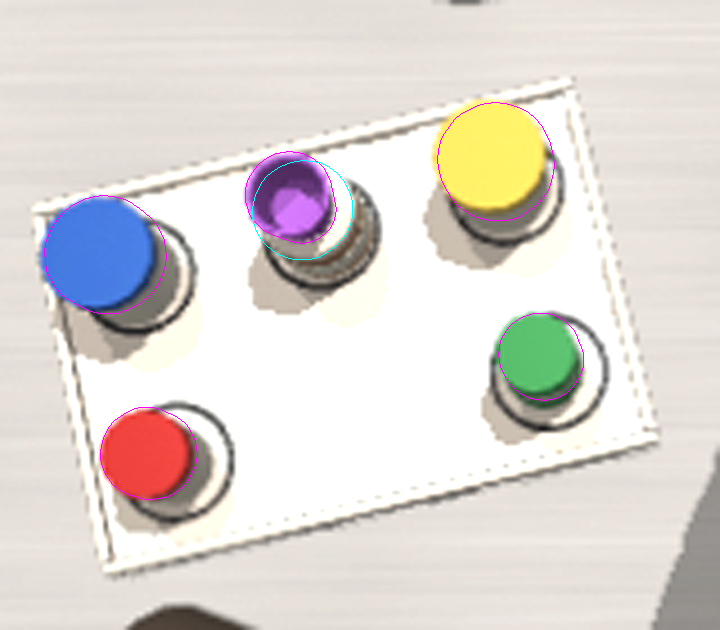

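The beakers have the same fitted positions as at the start, and everything is upright. The cap fits carry a bias of 2–3 mm, visible on the untouched beakers too. I'll check the bases against the rings from the side view.

```bash
python3 - <<'E'
from h import *
c=cam("side");T=np.array([558.4,192.1]);q=.227;Rm=np.array([[np.cos(q),-np.sin(q)],[np.sin(q),np.cos(q)]])
g=lambda l:T+Rm@np.array(l)
o=[]
for l,s in(([-48,95],[(21,70),(21,54),(20,54),(20,4)]),([-48,-95],[(19,82),(19,4)]),([48,0],[(24,66),(24,4)])):
    t=g(l);u=w2px(c,[[*t,45]])[0].astype(int);x0,y0=u-[24,32]
    k=9 if 1 else 8
    im=cv2.resize(c["pixels"][y0:y0+60,x0:x0+48 if l[0]<0 else x0+48,::-1],None,fx=5.4,fy=9*0.6,interpolation=cv2.INTER_CUBIC);im=np.clip(im*1.5,0,255).astype(np.uint8)
    D=lambda P,col:[cv2.circle(im,tuple(((p-[x0,y0]+.5)*5.4).astype(int)),1,col,-1) for p in P]
    a=np.linspace(0,6.28,120);rg=lambda r,z:w2px(c,np.c_[t[0]+r*np.cos(a),t[1]+r*np.sin(a),a*0+z])
    D(rg(29,4),(0,0,255));H=hull(c,*t,s).astype(np.float32);cv2.polylines(im,[((H-[x0,y0]+.5)*5.4).astype(int)],True,(255,0,255))
    if l==[48,0]:cv2.polylines(im,[((hull(c,*t,[(20,104),(16,66)])-[x0,y0]+.5)*5.4).astype(int)],True,(0,255,0))
    o.append(im)
cv2.imwrite("pics/s10.png",np.hstack(o));print(np.hstack(o).shape)
E
```

```text
(324, 777, 3)
```

View pics/s10.png

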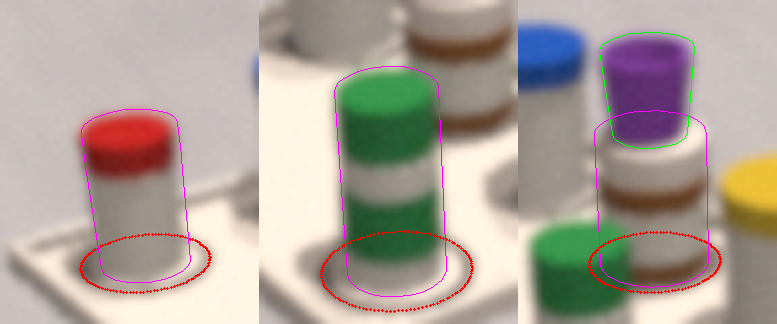

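```bash
python3 -c "
from h import *
plan(600,-160,200); print(env.job_done())"
```

```text
t 28.15 pos [ 617.  -157.8  218.7] op 1.004 F [ 1.   1.1 -0.2] jaw 13.0 j6 -0.58| shift [ 18.7   1.6 -17. ] turn None toolx [-0.001  0.001 -1.   ]
the job is handed in; nothing more can be done
None
```

The tray is set out and the job is handed in at about 28 s of the 106 s allowed. I placed the larger tablet jar between the beakers, then the red pot in front of the blue beaker. After that came the green bottle in front of the yellow beaker, and last the purple cup on the jar's cap. The arm was clear of everything at the end.

**Last checks:**
- **Upright and standing:** the final top and side views show everything upright in its ring, with the cup mouth up on the cap. I took no picture after handing in.
- **Beakers:** their fitted positions match the first measurement to about 0.1 mm.
- **Tape and torch:** they showed no disturbance in the views I took. I did not measure them.

**Disagreement:** the top-camera fits put the placed items 1–2 mm off their targets. The same fits put the untouched beakers 3–4 mm off their ring centres, so they carry some bias. The side view suggests the red pot is about 1–2 mm off its ring centre and the cup about 1–1.5 mm off the cap centre. I judged both small enough to leave.

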